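# Set the drive carriage and hold back the belt tensioner

## Task

Get the small belt drive on the bench ready for its new belt: swing the orange clamp lever towards the robot to free the blue motor carriage, slide the carriage along its rail until its red pointer stands over the green index block, and swing the lever fully back to lock it there. Then push the white idler roller on the sprung yellow tensioner arm back until the brass pawl has clicked in behind the arm's tooth and the arm's red pointer is over the middle of the green part of its scale, and finish while still holding the arm there against its spring with the fingers on the roller. Leave the bottle, the yellow meter and the roll of tape where they are.

Things in the scene. Friction and masses are not known exactly. Their poses are not given: they have to be found in the camera images.
- rig: the belt drive: aluminium base plate 250 x 400 x 12 mm lying fixed on the bench, turned up to 15 degrees either way. Origin under the plate's centre at bench height, x (short side) pointing away from the robot, y along the rail, z up. Steel rail 30 mm wide at x = -40 mm along y, its top 26 mm above the bench. At (-40, 165) mm a fixed black belt pulley 44 mm across, its shaft reaching 78 mm above the bench. No part of the rig is higher than 90 mm
- carriage (a joint): travel of the blue motor carriage along the rail, m, 0 to 0.12, growing in the rig's +y. Free it slides with about 2 to 3 N; with the clamp locked it takes about 14 N, so free the clamp first
- motor_top (a point): centre of the top face of the black square motor on the carriage: a block 42 x 42 mm (sides along the rig's x and y), 34 mm tall, its top 73 mm above the bench, standing on the blue plate (top 39 mm above the bench). An aluminium pulley 22 mm across stands on it up to 87 mm. The motor can be gripped across the rig's x from above
- pointer_tip (a point): tip of the carriage's red pointer, which sticks out from the carriage to the rig's +x over the side of the green block, 5 mm wide, its top 34 mm above the bench
- mark: green index block 20 x 12 (along the rail) x 15 mm fixed on the base plate beside the rail, top 27 mm above the bench; origin under its centre, axes as the rig's. The pointer is on the mark when its tip has the same rig y as this origin
- lever (a joint): angle of the orange clamp lever, rad: 0 = locked (the lever points along the rig's -y turned 0.6 rad to the far +x side), 1.2 = fully free (points 0.6 rad to the near -x side). It turns clockwise from above as it frees, about a vertical axis, and stays where it is left. It starts locked, at 0 to 0.1. The clamp begins to grip as the lever comes back towards 0; below 0.12 it is locked, above 1.0 free
- lever_knob (a point): top centre of the upright round knob of the clamp lever, 14 mm across, standing 30 mm proud of the flat lever (knob from 50 to 80 mm above the bench), 60 mm from the lever's axis. 3 to 6 N at the knob turn it; the lever rides on the carriage
- lever_pivot (a point): point on the clamp lever's vertical axis at the height of the knob's top, 80 mm above the bench; 45 mm from the motor's centre in the rig's -y
- tensioner (a joint): angle of the yellow sprung tensioner arm about its vertical axis, rad: 0 = at rest on its stop, 0.75 = end stop; grows as the roller is pushed away from the robot (clockwise from above). The spring always returns it. The tooth passes the pawl at 0.37; if let go after that it falls back to about 0.36 and stays caught there. The green part of the scale is 0.43 to 0.63, white before it, red after it
- tensioner_pivot (a point): point on the tensioner arm's vertical axis, 64 mm above the bench
- idler: white idler roller on the tensioner arm, upright, 30 mm across, 34 mm tall, from 32 to 66 mm above the bench, 90 mm from the arm's axis; it turns on its axle with slight friction; origin at the centre of its underside. At rest the arm points along the rig's +y turned 0.5 rad to the near -x side; the arm lies below the roller. Pushing it square to the arm takes about 4 N at first, 9 to 11 N at the click and 8 to 10 N in the green part
- idler_top (a point): centre of the roller's top face, 66 mm above the bench
- pawl (a joint): travel of the sprung brass pawl slider, m: 0 = forward, about 0.005 while the tooth rides over it, 0 again after the click
- pawl_knob (a point): top of the small brass knob, 10 mm across, on the pawl slider, 40 mm above the bench; need not be touched
- bottle: glass bottle with blue cap, 70 mm across, 110 mm tall, standing on the bench beyond the rig's -y end; origin under its centre; leave alone
- meter: yellow multimeter 90 x 170 x 34 mm lying on the bench beyond the rig's +y end; origin under its centre; leave alone
- tape: black roll of tape 60 mm across, 19 mm tall, lying on the bench beyond the rig's far side; origin under its centre; leave alone

How it is judged:
By the outcome, as a careful person would: the job done as asked, in the order asked, and still so for the second after the job is handed in, while the arm keeps its last pose, push and grip.
It also fails if it takes over 69 s, if anything falls off the work surface, if the arm or the gripper's body presses on something with over 40 N, if the wrist force passes 120 N, or if a joint passes its speed limit or range.

## Robot

A 6-joint arm with a two-finger parallel gripper is mounted at the origin on the work surface. World frame = base frame: x ahead of the robot, y to its left, z up, the work surface at z = 0. Lengths are in m, angles in rad, forces in N, time in s.
With the tool pointing down it reaches from about 0.25 to 0.85 m from the base axis. Payload 12.5 kg.
Tool frame: the origin (TCP) lies at the very end of the fingers, on their centre line; the grasp point (between the pads) lies 19 mm behind it (manip.grasp_offset is the distance from the TCP to the grasp point, in m); z points along the fingers, y is the line along which they close (so a half turn about z gives the same grasp; the last joint's range is limited). The gripper opens to 93 mm and grips with 3 to 60 N. Pads are 15 mm wide; open, the fingers measure 128 mm over their backs; the gripper's body (75 mm by 188 mm) begins 65 mm behind the grasp point.
Start: joints at [-1.41, 0.351, 1.652, -0, 1.139, -0.085], TCP at [0.134, -0.533, 0.219] pointing down, gripper open.
Joint ranges: [-2.75, 2.75], [-0.79, 2.1], [0.01, 2.65], [-1.57, 4.71], [0.07, 3.14], [-2.87, 2.87]. Speed limits (rad/s): [2.22, 2.22, 2.79, 3.14, 3.14, 3.14].

## Interface

Orientations are given as [roll, pitch, yaw] about the fixed x, y, z axes, in that order (R = Rz(yaw) Ry(pitch) Rx(roll)).
In Python, from plant import readout, imaging, job, manip gives the robot as it stands. The module is installed in compiled form; this text tells all that it offers.
- The arm moves only by the shell command python3 -m crank 'ROWS'. ROWS is JSON, a list of rows, each a list of 3 entries, a list of its own where there are three numbers: the shift along the tool's x, y, z in mm, then the turn, a rotation vector about the tool's x, y, z in degrees, then the opening in per cent of the stroke, from 0 (shut) to 100 (fully open). In form: [[[x, y, z], [ax, ay, az], hand], ...]. A call has 1 to 12 rows; each row shifts and turns the commanded pose from where the row before left it, along the tool's axes as they then stand; what a row does not reach is not made up. A row lasts 1/8 s, in which the tool goes at most 62.5 mm and 10.7 degrees, less where a joint would pass 70% of its speed; a pose out of reach is approached as far as the arm can. A call is refused whole if a number of a shift passes 62.5 or a number of a turn 10.7, either way. A call with a gripper value outside its range is refused whole. The fingers move at their own pace and stop on an object; the grip force is fixed at half the most. Time passes only in rows, so rows that do not move let the fingers close. It gives the time, the measured TCP pose, the force, the opening and the grip force at its end, in the units of the state.
- readout.observe(): the state, without advancing time (a new reading comes with each control period).
- imaging.get_image(name): name is "scene" or "top" or "wrist"; returns a dict with "color" (384x512x3 uint8, blue, green, red), "camera_matrix" (3x3 intrinsics, pixels), "extrinsics" (4x4, takes a point from camera to world coordinates). Camera axes: x right, y down, z forward; pixel columns grow to the right and rows downward; lengths in m; the calibration is good to about 2 mm. A picture is of the moment at which its call begins. There is no depth.
- job.close_job(): hands the job in; it is judged then, once.
The state is a dict: "time": time; "q": joint angles; "qd": joint speeds; "joint_torque": joint torques, N m; "tool_pos": TCP position; "tool_rot": TCP orientation; "ft_force": force on the tool from outside, world axes, zero at the start; "moment": the same for the moment, N m; "width": finger opening in m; "finger_force": force on a finger pad.
Only numpy, scipy, OpenCV 4.12 (cv2) and the standard library are available. Lean on these libraries where they do the work, as an engineer would, in place of code of your own. Each camera call takes 0.05 s, during which the arm holds its last target. There are 200 camera calls.

## Working session

There is one attempt and no reset: what is moved stays moved. The work goes in short steps, Python scripts to look and compute and a shell command to move; the robot and the scene stay as the last step left them, time stands still between calls to the robot, and variables do not carry over. Pictures are saved under pics/ and viewed, at most 10 in all, crops included, and the job is handed in when it is done.

```bash
mkdir -p pics
cat > h.py <<'E'
import numpy as np,cv2
from plant import readout,imaging,job,manip
def ray(im,u,v):
    K=np.array(im["camera_matrix"]);T=np.array(im["extrinsics"])
    d=T[:3,:3]@np.linalg.solve(K,[u,v,1.]);return T[:3,3],d
def onz(im,u,v,z):
    o,d=ray(im,u,v);return o+d*(z-o[2])/d[2]
def proj(im,p):
    K=np.array(im["camera_matrix"]);T=np.array(im["extrinsics"])
    c=K@(T[:3,:3].T@(np.array(p)-T[:3,3]));return c[:2]/c[2]
E
python3 - <<'E'
from h import *
s=readout.observe();print({k:np.round(v,3) for k,v in s.items()})
for n in("scene","top"):
    im=imaging.get_image(n);cv2.imwrite(f"pics/{n}0.png",im["color"]);print(n,np.round(im["extrinsics"],3).tolist(),im["camera_matrix"][0][0])
E
```

```text
{'time': np.float64(0.0), 'q': array([-1.41 ,  0.351,  1.652, -0.   ,  1.139, -0.085]), 'qd': array([ 0.   ,  0.   ,  0.001,  0.003,  0.001, -0.001]), 'joint_torque': array([-1.0000e-03, -4.9733e+01, -2.8525e+01,  7.0000e-02,  2.6000e-02,
       -0.0000e+00]), 'tool_pos': array([ 0.134, -0.533,  0.218]), 'tool_rot': array([-3.14 , -0.   ,  0.246]), 'ft_force': array([0.589, 0.469, 0.347]), 'moment': array([-0.028,  0.012, -0.055]), 'finger_force': np.float64(0.0), 'width': np.float64(0.093)}
scene [[-0.885, 0.302, -0.354, 0.965], [0.465, 0.597, -0.654, 0.631], [0.014, -0.743, -0.669, 0.704], [0.0, 0.0, 0.0, 1.0]] 360.6131072170906
top [[-0.009, -0.993, 0.122, 0.487], [-1.0, 0.009, 0.001, 0.03], [-0.002, -0.122, -0.993, 1.334], [0.0, 0.0, 0.0, 1.0]] 421.9859337929267
```

View pics/top0.png

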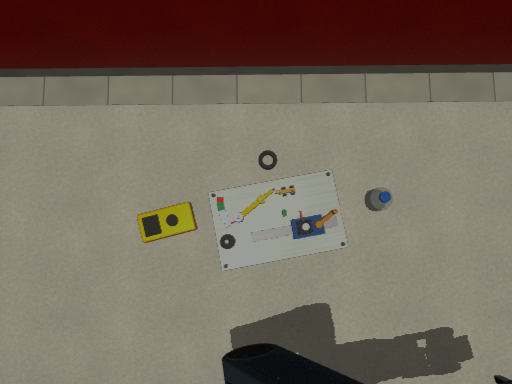

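View pics/scene0.png

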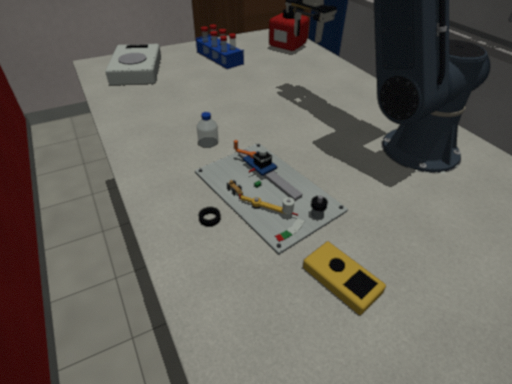

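The top view shows the plate at about (278,220), the clamp lever knob at about (335,211), the motor near (306,227), the green mark near (284,212) and the idler near (238,217). In the top view, world +x is up and +y is left. Next I'll fit the plate outline and measure the features.

Run:
```python
from h import *
im=imaging.get_image("top");c=im["color"]
cr=cv2.resize(c[160:280,200:360],None,fx=5,fy=5,interpolation=cv2.INTER_CUBIC);cv2.imwrite("pics/crop.png",cr)
P=[onz(im,u,v,.012) for u,v in((210,193),(331,171),(347,244),(222,270))]
print(np.round(P,3));print([round(float(np.linalg.norm(P[i]-P[i-1])),3) for i in range(4)])
hsv=cv2.cvtColor(c,cv2.COLOR_BGR2HSV)
def m(n,lo,hi,z):
    k=cv2.inRange(hsv,lo,hi);k[:165]=0;k[275:]=0;k[:,:205]=0;k[:,352:]=0
    N,l,s,ce=cv2.connectedComponentsWithStats(k)
    for i in range(1,N):
        if s[i,4]>3: print(n,s[i,4],ce[i].round(1),onz(im,*ce[i],z).round(4))
m("green",(45,80,40),(85,255,255),.027);m("orange",(5,150,120),(16,255,255),.05);m("blue",(100,120,50),(125,255,255),.039);m("red",(0,150,80),(4,255,255),.034);m("yel",(20,120,100),(32,255,255),.03)
```

```text
[[ 0.652  0.165  0.012]
 [ 0.719 -0.219  0.012]
 [ 0.488 -0.262  0.012]
 [ 0.412  0.127  0.012]]
[0.243, 0.39, 0.234, 0.396]
green 47 [220.2 205.9] [0.6093 0.1314 0.027 ]
green 22 [283.6 212.3] [ 0.5875 -0.0656  0.027 ]
orange 9 [335.3 210.7] [ 0.5893 -0.2216  0.05  ]
orange 86 [323.1 220.3] [ 0.5604 -0.1835  0.05  ]
blue 286 [307.1 226.7] [ 0.5419 -0.1357  0.039 ]
red 24 [219.5 199.5] [0.6286 0.1329 0.034 ]
yel 161 [256.4 202.4] [0.619  0.0185 0.03  ]
yel 28 [283.1 191.3] [ 0.6529 -0.065   0.03  ]
```

View pics/crop.png

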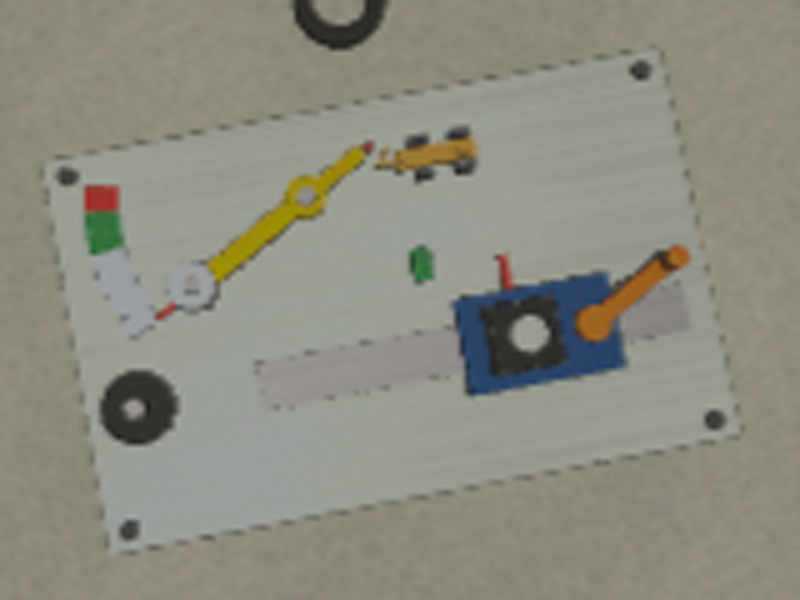

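```bash
python3 -m crank '[[[50,-34,-5],[0,0,0],100],[[50,-34,-5],[0,0,0],100],[[50,-34,-5],[0,0,0],100],[[50,-34,-5],[0,0,0],100],[[50,-34,-5],[0,0,0],100],[[50,-34,-5],[0,0,0],100],[[50,-34,-5],[0,0,0],100],[[50,-34,-5],[0,0,0],100],[[50,-34,-5],[0,0,0],100]]'
python3 -m crank '[[[0,0,0],[0,0,-10.7],60],[[0,0,0],[0,0,-10.7],60],[[0,0,0],[0,0,-10.7],60],[[0,0,0],[0,0,-10.7],60],[[0,0,0],[0,0,-10.7],60],[[0,0,0],[0,0,-10.7],60],[[0,0,0],[0,0,-10.7],60],[[0,0,0],[0,0,-10.7],60]]'
python3 - <<'E'
from h import *
im=imaging.get_image("wrist");cv2.imwrite("pics/w1.png",im["color"]);print(np.round(im["extrinsics"],3).tolist(),im["camera_matrix"][0][0]);print(readout.observe()["tool_pos"],readout.observe()["tool_rot"],readout.observe()["q"])
E
```

```text
time: 1.27
tool_pos: [0.4969, -0.1254, 0.2638]
tool_rot: [3.141, -0.0, 0.246]
ft_force: [-0.2, -1.0, 0.6]
width: 0.0929
finger_force: 0.0
time: 2.28
tool_pos: [0.4957, -0.1271, 0.2634]
tool_rot: [-3.141, -0.0, 1.746]
ft_force: [0.4, -0.1, 0.0]
width: 0.0562
finger_force: 0.0
[[0.985, 0.167, 0.042, 0.483], [0.173, -0.955, -0.242, -0.061], [-0.001, 0.246, -0.969, 0.429], [0.0, 0.0, 0.0, 1.0]] 297.9260929040098
[ 0.49571806 -0.12710371  0.26341021] [-3.14111990e+00 -2.53026048e-04  1.75529345e+00] [-3.41975402e-01  2.36124107e-01  1.69263619e+00 -2.00575557e-05
  1.21336823e+00 -5.26465565e-01]
```

View pics/w1.png

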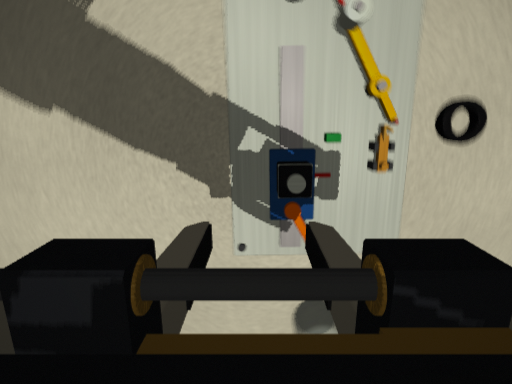

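The wrist view shows the blue carriage at (292,185), the motor at (294,181), the red pointer ending at (330,175), the green mark at (333,137), the lever pivot at (292,211) and the idler at (357,9).

```bash
cat >> h.py <<'E'
def blobs(im,lo,hi,z,roi=(0,0,512,384),amin=8):
    k=cv2.inRange(cv2.cvtColor(im["color"],cv2.COLOR_BGR2HSV),lo,hi);x0,y0,x1,y1=roi
    m=np.zeros_like(k);m[y0:y1,x0:x1]=k[y0:y1,x0:x1]
    N,l,s,ce=cv2.connectedComponentsWithStats(m);o=[]
    for i in range(1,N):
        if s[i,4]>=amin: o.append((int(s[i,4]),s[i,:4].tolist(),ce[i].round(1).tolist(),onz(im,*ce[i],z).round(4).tolist(),l==i))
    return o
GREEN=((45,80,40),(85,255,255));ORANGE=((5,150,80),(15,255,255));BLUE=((100,120,40),(125,255,255));RED=((0,130,60),(4,255,255));RED2=((172,130,60),(180,255,255));YEL=((20,120,100),(32,255,255))
E
python3 - <<'E'
from h import *
im=imaging.get_image("wrist");np.save("w1.npy",im["color"])
for n,c,z in(("g",GREEN,.027),("o",ORANGE,.05),("b",BLUE,.039),("r",RED,.034),("r2",RED2,.034),("y",YEL,.03)):
    for b in blobs(im,*c,z): 
        print(n,b[:4])
        if n in"b" and b[0]>300:
            p,_=cv2.findContours(b[4].astype(np.uint8),0,1);q=cv2.boxPoints(cv2.minAreaRect(max(p,key=len)))
            for v in q: print("   corner",v.round(1),onz(im,*v,.039).round(4))
# plate edges: left col and right col by brightness
g=cv2.cvtColor(im["color"],cv2.COLOR_BGR2GRAY)
for n,pts in(("L",(227,0,233,250)),("R",(421,0,402,250))):
    A=[]
    for v in range(5,235,5):
        u=pts[0]+(pts[2]-pts[0])*(v/250);u0=int(u)-8
        d=np.diff(g[v,u0:u0+17].astype(int));k=int(np.argmax(abs(d)));A.append(onz(im,u0+k+.5,v,.012))
    A=np.array(A);f=np.polyfit(A[:,1],A[:,0],1)
    for _ in range(3):
        e=A[:,0]-np.polyval(f,A[:,1]);ok=abs(e)<.002;f=np.polyfit(A[ok,1],A[ok,0],1)
    print(n,"yaw",np.degrees(np.arctan(-f[0])),"x at y=0",f[1],ok.sum())
E
```

```text
g (136, [326, 135, 16, 9], [333.6, 139.2], [0.5855, -0.0695, 0.027])
o (392, [284, 204, 22, 41], [295.6, 220.1], [0.5555, -0.1823, 0.05])
b (1390, [269, 150, 47, 71], [288.8, 183.8], [0.5378, -0.1373, 0.039])
   corner [267.8 219. ] [ 0.5195 -0.1911  0.039 ]
   corner [270.5 148.4] [ 0.5047 -0.0956  0.039 ]
   corner [315.1 150.1] [ 0.5622 -0.0872  0.039 ]
   corner [312.4 220.7] [ 0.5806 -0.1824  0.039 ]
r (38, [342, 0, 7, 9], [344.9, 3.6], [0.5585, 0.0859, 0.034])
r (12, [395, 124, 4, 3], [396.5, 125.0], [0.6591, -0.037, 0.034])
r (57, [315, 175, 15, 4], [322.3, 176.4], [0.5808, -0.1202, 0.034])
y (1094, [353, 29, 46, 96], [375.3, 74.4], [0.6166, 0.0178, 0.03])
L yaw 9.887697810462587 x at y=0 0.43212051810645447 43
R yaw 9.776760025789915 x at y=0 0.6839707051339519 44
```

```bash
cat >> h.py <<'E'
YAW=np.radians(9.83);UX=np.array([np.cos(YAW),np.sin(YAW)]);UY=np.array([-UX[1],UX[0]])
def rig(p): p=np.array(p)[:2];return np.array([p@UX-.558*UX[0],p@UY])  # y offset arbitrary
def wor(r): return (r[0]+.558*UX[0])*UX+r[1]*UY
E
python3 - <<'E'
from h import *
im=imaging.get_image("wrist");t=imaging.get_image("top")
print("hub",[rig(onz(im,292.3,211.5,z)).round(4).tolist() for z in(.05,.056)])
print("pulley",rig(onz(im,296.5,184,.087)).round(4))
print("motorpulley top",rig(onz(t,200+529/5,160+333/5,.087)).round(4),"hub top",rig(onz(t,200+595/5,160+322/5,.053)).round(4))
print("knob top",rig(onz(t,200+678/5,160+257/5,.08)).round(4))
print("mark",rig([.5855,-.0695]).round(4),"ptr",rig([.5808,-.1202]).round(4),"blue",rig([.5418,-.1391]).round(4))
print("tens piv w",rig(onz(im,377.5,86,.03)).round(4),"top",rig(onz(t,200+305/5,160+196/5,.03)).round(4),"idl top",rig(onz(t,200+192/5,160+286/5,.066)).round(4),"idl w",rig(onz(im,356,10,.066)).round(4))
print("screws y", [rig(onz(t,200+a/5,160+b/5,.012)).round(4).tolist() for a,b in((67,177),(640,70),(714,420),(129,530))])
print("tool",rig(readout.observe()["tool_pos"]))
E
```

```text
hub [[-0.0392, -0.263], [-0.0399, -0.2611]]
pulley [-0.0395 -0.2175]
motorpulley top [-0.0391 -0.2161] hub top [-0.0391 -0.2612]
knob top [-0.0106 -0.3131]
mark [ 0.0152 -0.1684] ptr [ 0.0019 -0.2176] blue [-0.0397 -0.2296]
tens piv w [ 0.0666 -0.1034] top [ 0.0704 -0.1032] idl top [ 0.0254 -0.025 ] idl w [ 0.0221 -0.0289]
screws y [[0.1112, 0.0417], [0.1132, -0.3277], [-0.1112, -0.3285], [-0.1124, 0.041]]
tool [-0.08296662 -0.20989218]
```

```bash
python3 -m crank '[[[-35,24,10],[0,0,0],40],[[-34,24,20],[0,0,0],40],[[-34,24,40],[0,0,0],40],[[0,0,40],[0,0,0],40],[[0,0,35],[0,0,0],40],[[0,0,0],[0,0,0],40]]'
python3 - <<'E'
from h import *
im=imaging.get_image("wrist");cv2.imwrite("pics/w2.png",im["color"])
s=readout.observe();print(rig(s["tool_pos"]),s["tool_pos"][2],s["tool_rot"])
for b in blobs(im,*ORANGE,.08): print(b[:4],rig(b[3]))
E
```

```text
time: 3.22
tool_pos: [0.5828, -0.216, 0.1163]
tool_rot: [-3.137, -0.003, 1.737]
ft_force: [0.6, -0.1, 1.1]
width: 0.0372
finger_force: 0.0
[-0.01137567 -0.31298968] 0.11851907452578515 [-3.14040924e+00 -8.15104655e-04  1.73733791e+00]
(1896, [211, 128, 62, 101], [242.6, 174.1], [0.566, -0.1882, 0.08]) [-0.02424798 -0.28206756]
```

View pics/w2.png

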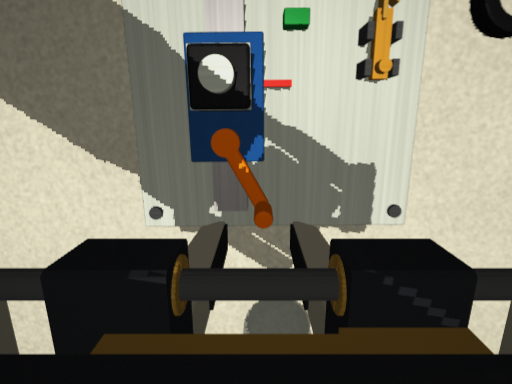

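The wrist view shows the knob top at about (263,219), the hub at (225,143), the pointer tip at (291,84) and the mark at (297,18).

Run:
```python
from h import *
im=imaging.get_image("wrist")
print("knob",[rig(onz(im,u,v,.08)).round(4).tolist() for u,v in((263,217),(263,221))],"hub",rig(onz(im,225,142,.054)).round(4))
for b in blobs(im,*GREEN,.027)+blobs(im,*RED,.034):print(b[:3],rig(b[3]))
```

```text
knob [[-0.0092, -0.3146], [-0.0092, -0.3177]] hub [-0.0377 -0.2631]
(452, [281, 8, 27, 20], [294.1, 16.1]) [ 0.01598105 -0.1693813 ]
(195, [262, 79, 28, 7], [275.4, 82.0]) [ 0.00156311 -0.21803407]
```

```bash
python3 -m crank '[[[-1.5,2,30],[0,0,0],40],[[0,0,31],[0,0,0],40],[[0,0,0],[0,0,0],0],[[0,0,0],[0,0,0],0],[[0,0,0],[0,0,0],0],[[0,0,0],[0,0,0],0]]'; python3 -c "
from h import *
s=readout.observe();print(rig(s['tool_pos']))"
```

```text
time: 4.08
tool_pos: [0.587, -0.2181, 0.0594]
tool_rot: [3.14, 0.001, 1.74]
ft_force: [-2.9, 0.6, 7.9]
width: 0.013
finger_force: 30.0
[-0.00867292 -0.31513467]
```

```bash
python3 -m crank '[[[-3.7,-7.5,0],[0,0,0],0],[[-2.6,-8,0],[0,0,0],0],[[-1.4,-8.3,0],[0,0,0],0],[[-0.3,-8.4,0],[0,0,0],0],[[0.9,-8.3,0],[0,0,0],0],[[2.1,-8.1,0],[0,0,0],0],[[3.2,-7.8,0],[0,0,0],0],[[4.2,-7.3,0],[0,0,0],0],[[0,0,0],[0,0,0],0]]'; python3 -c "
from h import *
s=readout.observe();print(rig(s['tool_pos']))
im=imaging.get_image('wrist');cv2.imwrite('pics/w3.png',im['color'])
for b in blobs(im,*GREEN,.027)+blobs(im,*RED,.034):print(b[:3],rig(b[3]))
print([b[:4] for b in blobs(im,*ORANGE,.05)])
"
```

```text
time: 5.2
tool_pos: [0.5247, -0.2267, 0.0594]
tool_rot: [3.138, 0.003, 1.739]
ft_force: [2.4, -0.1, 4.6]
width: 0.0125
finger_force: 30.3
[-0.07152776 -0.31293085]
(45, [383, 0, 31, 2], [395.8, 0.3]) [ 0.0089321  -0.17901936]
(298, [369, 52, 32, 11], [384.9, 56.7]) [ 0.00280941 -0.21084125]
[(3068, [246, 117, 88, 131], [283.9, 182.5], [0.5337, -0.1949, 0.05])]
```

```bash
python3 -m crank '[[[8,0,0],[0,0,0],0],[[8,0,0],[0,0,0],0],[[8,0,0],[0,0,0],0],[[8,0,0],[0,0,0],0],[[8,0,0],[0,0,0],0],[[0,0,0],[0,0,0],0],[[0,0,0],[0,0,0],0]]'; python3 -c "
from h import *
s=readout.observe();print(rig(s['tool_pos']))
im=imaging.get_image('wrist');cv2.imwrite('pics/w4.png',im['color'])
for b in blobs(im,*GREEN,.027)+blobs(im,*RED,.034):print(b[:3],rig(b[3]))
t=imaging.get_image('top')
for b in blobs(t,*GREEN,.027,(240,190,352,275))+blobs(t,*RED,.034,(240,190,352,275)):print(b[:3],rig(b[3]))
"
```

```text
time: 6.12
tool_pos: [0.5178, -0.1867, 0.0591]
tool_rot: [3.139, 0.001, 1.739]
ft_force: [1.4, 3.1, 9.7]
width: 0.0127
finger_force: 30.2
[-0.0715253 -0.272329 ]
(622, [377, 47, 42, 24], [400.7, 59.0]) [ 0.01520206 -0.17036271]
(301, [369, 52, 32, 10], [384.6, 56.4]) [ 0.00246267 -0.17008368]
(18, [282, 210, 4, 6], [283.4, 211.8]) [ 0.01944772 -0.16460299]
```

View pics/w4.png

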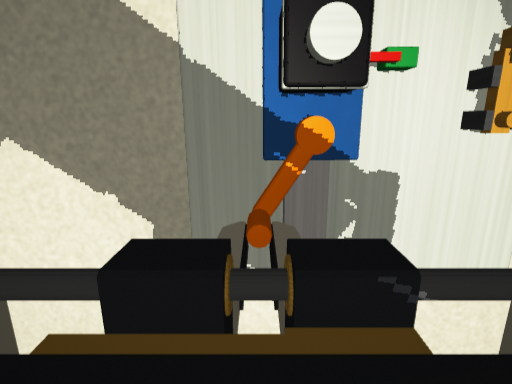

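The pointer (385,56) now lies over the green block (400,59). Next I'll refine the offset from the block's top-face edges.

Run:
```python
from h import *
im=imaging.get_image('wrist');c=im["color"];T=np.array(im["extrinsics"]);print("cam",rig(T[:3,3]),T[2,3])
for u in (408,414): print(u,[c[v,u].tolist() for v in range(44,74)])
for u in (374,380): print(u,[c[v,u].tolist() for v in range(48,68)])
for n,u,v,z in(("mark+y",410,46.5,.027),("mark row60",410,60,.027),("mark row64",410,64,.027),("ptr52",380,51.5,.034),("ptr61",380,61.5,.034)): print(n,rig(onz(im,u,v,z)).round(4))
```

```text
cam [-0.0727329  -0.20499366] 0.224274294723708
408 [[217, 232, 230], [217, 232, 230], [155, 198, 165], [57, 157, 30], [60, 161, 32], [60, 161, 32], [60, 161, 32], [60, 161, 32], [59, 161, 32], [60, 162, 33], [60, 161, 33], [60, 161, 32], [59, 161, 32], [60, 162, 33], [61, 162, 32], [61, 163, 33], [61, 163, 33], [62, 163, 36], [61, 163, 34], [61, 163, 34], [62, 163, 34], [58, 155, 33], [44, 122, 24], [25, 70, 13], [22, 48, 16], [169, 189, 183], [219, 233, 232], [220, 233, 232], [220, 234, 232], [220, 234, 232]]
414 [[219, 233, 232], [220, 234, 232], [158, 201, 168], [57, 157, 29], [58, 159, 30], [58, 158, 30], [58, 159, 30], [58, 159, 31], [59, 159, 31], [58, 158, 31], [59, 159, 32], [59, 159, 32], [59, 159, 33], [59, 159, 32], [60, 158, 31], [60, 160, 32], [60, 160, 32], [59, 160, 31], [60, 160, 33], [60, 160, 33], [60, 160, 32], [57, 153, 30], [44, 123, 23], [135, 167, 144], [204, 225, 219], [220, 234, 232], [221, 234, 233], [221, 234, 232], [221, 234, 233], [221, 233, 232]]
374 [[216, 231, 230], [216, 231, 230], [215, 231, 229], [158, 177, 232], [49, 60, 234], [23, 32, 235], [22, 32, 235], [23, 33, 235], [23, 32, 234], [23, 32, 234], [23, 32, 234], [23, 32, 234], [19, 26, 205], [10, 14, 119], [76, 86, 98], [108, 121, 117], [107, 120, 117], [107, 120, 116], [108, 120, 118], [182, 200, 198]]
380 [[223, 235, 233], [219, 233, 231], [170, 194, 182], [74, 98, 159], [23, 33, 219], [22, 29, 233], [22, 30, 234], [23, 30, 234], [22, 30, 234], [23, 30, 234], [22, 30, 234], [22, 31, 234], [16, 22, 188], [8, 14, 84], [13, 33, 33], [16, 45, 9], [18, 46, 11], [16, 46, 8], [17, 48, 10], [17, 48, 10]]
mark+y [ 0.0201 -0.1634]
mark row60 [ 0.021 -0.171]
mark row64 [ 0.0213 -0.1732]
ptr52 [-0.0005 -0.1675]
ptr61 [-0.     -0.1729]
```

Run:
```python
from h import *
im=imaging.get_image('wrist')
b=max(blobs(im,*ORANGE,.05),key=lambda b:b[0]);print(b[:3])
print("hub",rig(onz(im,316.5,134.5,.054)).round(4),"knob",[rig(onz(im,259,v,.08)).round(4).tolist() for v in(230,234,238)], "tool",rig(readout.observe()["tool_pos"]),"K",im["camera_matrix"])
```

```text
(2979, [246, 117, 87, 131], [282.8, 183.8])
hub [-0.0397 -0.2142] knob [[-0.0723, -0.261], [-0.0723, -0.2632], [-0.0723, -0.2654]] tool [-0.07151833 -0.27238234] K [[297.9260929    0.         258.37828293]
 [  0.         297.9260929  193.94767563]
 [  0.           0.           1.        ]]
```

```bash
python3 -m crank '[[[0,0,0],[0,0,0],30],[[0,0,0],[0,0,0],30],[[8,-0.5,0],[0,0,0],30],[[0,0,0],[0,0,0],0],[[0,0,0],[0,0,0],0],[[0,0,0],[0,0,0],0],[[1,0,0],[0,0,0],0],[[0,0,0],[0,0,0],0]]'
cat > look.py <<'E'
from h import *
im=imaging.get_image('wrist');c=im["color"]
s=readout.observe();print("tool",rig(s['tool_pos']).round(4),s['tool_rot'].round(3),"w",s['width'])
for n,col,z in(("mark",GREEN,.027),("ptr",RED,.034)):
    for b in blobs(im,*col,z): x,y,w,h=b[1];print(n,b[:3],rig(b[3]).round(4),"top edge y",rig(onz(im,x+w/2,y-.5,z)).round(4),"bot",rig(onz(im,x+w/2,y+h-.5,z)).round(4))
E
python3 look.py
```

```text
time: 7.32
tool_pos: [0.5152, -0.1781, 0.0577]
tool_rot: [3.14, 0.001, 1.74]
ft_force: [5.5, -1.0, -3.9]
width: 0.0132
finger_force: 30.0
tool [-0.0726 -0.2635] [3.14e+00 1.00e-03 1.74e+00] w 0.013094688532976117
mark (597, [378, 62, 42, 23], [402.3, 72.8]) [ 0.0153 -0.1696] top edge y [ 0.0126 -0.1631] bot [ 0.0141 -0.1763]
ptr (274, [371, 68, 31, 10], [386.1, 72.7]) [ 0.0025 -0.1704] top edge y [ 0.0025 -0.1675] bot [ 0.0031 -0.1731]
```

```bash
python3 -m crank '[[[1,0,0],[0,0,0],0],[[0,0,0],[0,0,0],0],[[-4.3,7.7,0],[0,0,-8.5],0],[[-4.3,7.7,0],[0,0,-8.5],0],[[-4.3,7.7,0],[0,0,-8.5],0],[[-4.3,7.7,0],[0,0,-8.5],0]]'; python3 look.py
```

```text
time: 8.12
tool_pos: [0.5487, -0.1816, 0.0577]
tool_rot: [-3.14, -0.0, 2.338]
ft_force: [-0.6, -3.3, 0.6]
width: 0.0131
finger_force: 30.0
tool [-0.0393 -0.2726] [-3.141  0.     2.345] w 0.013613035560836326
mark (498, [397, 128, 41, 25], [417.9, 140.4]) [ 0.0142 -0.1708] top edge y [ 0.0086 -0.1647] bot [ 0.0193 -0.1768]
ptr (223, [400, 117, 24, 20], [410.9, 127.3]) [ 0.002  -0.1688] top edge y [-0.0017 -0.1635] bot [ 0.0063 -0.1727]
```

```bash
python3 -m crank '[[[-4.3,7.7,0],[0,0,-8.5],0],[[-4.3,7.7,0],[0,0,-8.5],0],[[-4.3,7.7,0],[0,0,-8.5],0],[[-4.3,7.7,0],[0,0,-8.5],0],[[0,0,0],[0,0,0],0]]'; python3 look.py
python3 -c "
from h import *
im=imaging.get_image('wrist');cv2.imwrite('pics/w5.png',im['color'])"
```

```text
time: 8.8
tool_pos: [0.5807, -0.1658, 0.0579]
tool_rot: [-3.14, 0.003, 2.927]
ft_force: [6.2, -5.7, -2.6]
width: 0.0137
finger_force: 30.0
tool [-0.006  -0.2626] [-3.140e+00  3.000e-03  2.925e+00] w 0.013211569732117413
mark (539, [380, 181, 31, 33], [393.6, 198.9]) [ 0.0145 -0.1725] top edge y [ 0.0026 -0.1678] bot [ 0.0251 -0.1742]
ptr (262, [390, 169, 16, 28], [397.5, 182.9]) [ 0.0021 -0.1695] top edge y [-0.007  -0.1667] bot [ 0.011  -0.1717]
```

View pics/w5.png

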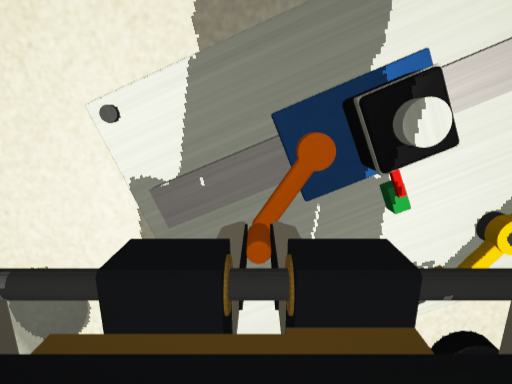

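```bash
python3 -m crank '[[[-1,2,0],[0,0,0],0],[[0,0,0],[0,0,0],0],[[0,0,0],[0,0,0],40],[[0,0,0],[0,0,0],40],[[0,0,-40],[0,0,0],40],[[0,0,-50],[0,0,0],40],[[0,0,-55],[0,0,8.5],40]]'
python3 -m crank '[[[0,0,0],[0,0,8.5],50],[[0,0,0],[0,0,8.5],50],[[0,0,0],[0,0,8.5],50],[[0,0,0],[0,0,8.5],50],[[0,0,0],[0,0,8.5],50],[[0,0,0],[0,0,8.5],50],[[0,0,0],[0,0,8.5],50],[[30,0,0],[0,0,0],50],[[30,0,0],[0,0,0],50],[[20,0,0],[0,0,0],50],[[0,0,0],[0,0,0],50]]';python3 look.py
python3 -c "
from h import *
im=imaging.get_image('wrist');cv2.imwrite('pics/w6.png',im['color'])"
```

```text
time: 9.78
tool_pos: [0.5805, -0.1628, 0.2037]
tool_rot: [3.141, -0.002, 2.775]
ft_force: [0.2, 0.9, 1.1]
width: 0.0373
finger_force: 0.0
time: 11.15
tool_pos: [0.5676, -0.0835, 0.2027]
tool_rot: [-3.141, -0.0, 1.741]
ft_force: [-0.1, -0.8, 0.4]
width: 0.0467
finger_force: 0.0
tool [-0.0047 -0.1801] [3.142 0.    1.741] w 0.04647796049055397
mark (143, [269, 163, 17, 11], [278.4, 167.9]) [ 0.0173 -0.1676] top edge y [ 0.0161 -0.1613] bot [ 0.0163 -0.1741]
ptr (36, [275, 5, 6, 10], [277.6, 9.4]) [ 0.0139 -0.0065] top edge y [ 0.0141 -0.0022] bot [ 0.0143 -0.0111]
ptr (22, [345, 150, 5, 5], [346.9, 151.9]) [ 0.0931 -0.1486] top edge y [ 0.0935 -0.146 ] bot [ 0.0939 -0.1515]
ptr (72, [256, 168, 18, 4], [264.5, 169.5]) [ 0.0011 -0.1682] top edge y [ 0.0016 -0.1659] bot [ 0.0016 -0.1705]
ptr (101, [497, 309, 12, 30], [502.4, 326.3]) [ 0.3116 -0.3757] top edge y [ 0.3071 -0.3492] bot [ 0.3161 -0.3945]
```

View pics/w6.png

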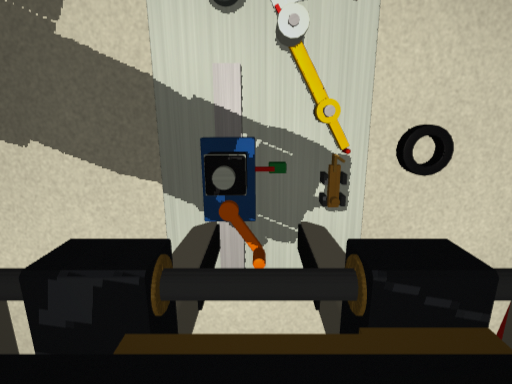

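The wrist view shows the lever swung back, with its hub at (229,211) and knob at (260,263). The pointer (264,169) is on the mark (278,168). The idler top is at (293,20) and the tensioner pivot at (329,110).

Run:
```python
from h import *
im=imaging.get_image('wrist')
h=rig(onz(im,229,211,.054));
for v in(262,265): 
    k=rig(onz(im,260,v,.08));d=k-h;print("hub",h.round(4),"knob",k.round(4),"R",np.hypot(*d).round(4),"lever",.6-np.arctan2(d[0],-d[1]))
hs=cv2.cvtColor(im["color"],cv2.COLOR_BGR2HSV)
i=rig(onz(im,293,20,.066));
for z in(.035,.05,.064):
    p=rig(onz(im,329.5,110.5,z));d=i-p;print("idler",i.round(4),"piv",p.round(4),np.hypot(*d).round(4),"ang",.5-np.arctan2(-d[0],d[1]))
```

```text
hub [-0.0384 -0.2124] knob [-0.0045 -0.2609] R 0.0592 lever -0.010704277158185671
hub [-0.0384 -0.2124] knob [-0.0045 -0.2644] R 0.062 lever 0.021683525442102836
idler [ 0.0264 -0.0268] piv [ 0.0711 -0.1056] 0.0906 ang -0.01584967407233706
idler [ 0.0264 -0.0268] piv [ 0.0676 -0.106 ] 0.0893 ang 0.01969912649200889
idler [ 0.0264 -0.0268] piv [ 0.0644 -0.1063] 0.0881 ang 0.05381639504893643
```

```bash
python3 -m crank '[[[51,10,0],[0,0,0],50],[[51,10,10],[0,0,0],50],[[51,11,20],[0,0,0],50],[[0,0,30],[0,0,0],50],[[0,0,0],[0,0,0],50]]';python3 - <<'E'
from h import *
s=readout.observe();print(rig(s["tool_pos"]).round(4),s["tool_pos"][2],s["tool_rot"])
im=imaging.get_image('wrist');cv2.imwrite('pics/w7.png',im['color'])
E
```

```text
time: 11.92
tool_pos: [0.5717, 0.0712, 0.1409]
tool_rot: [-3.138, -0.0, 1.74]
ft_force: [-0.4, -0.6, 0.5]
width: 0.0462
finger_force: 0.0
[ 0.0256 -0.0274] 0.14088813952536205 [-3.13774862e+00 -3.60123238e-04  1.73968799e+00]
```

View pics/w7.png

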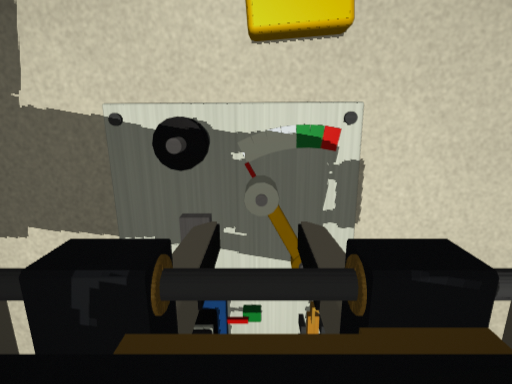

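The idler top is at (262,198), the arm pointer tip at (248,165) and the green part of the scale at (310,136).

Run:
```python
from h import *
im=imaging.get_image('wrist')
i=rig(onz(im,262,198.5,.066));print("idler",i.round(4))
P=np.array([.0692,-.1055])
for z in(.013,.025):
  for u,v in((296,136),(310,136),(325,136),(341,138)):
    d=rig(onz(im,u,v,z))-P;print(z,u,"ang",round(.5+np.arctan2(d[0],d[1]),3),"r",np.hypot(*d).round(3))
d=rig(onz(im,249,166,.03))-P;print("ptr",.5+np.arctan2(d[0],d[1]),np.hypot(*d))
```

```text
idler [ 0.0283 -0.026 ]
0.013 296 ang 0.444 r 0.128
0.013 310 ang 0.55 r 0.128
0.013 325 ang 0.663 r 0.129
0.013 341 ang 0.784 r 0.131
0.025 296 ang 0.433 r 0.129
0.025 310 ang 0.534 r 0.129
0.025 325 ang 0.642 r 0.13
0.025 341 ang 0.758 r 0.131
ptr 0.020674627557468128 0.11428547787797586
```

```bash
python3 -m crank '[[[1,2,35],[0,0,0],50],[[0,0,35],[0,0,0],50],[[0,0,29],[0,0,0],50],[[0,0,0],[0,0,0],0],[[0,0,0],[0,0,0],0],[[0,0,0],[0,0,0],0]]';python3 -c "
from h import *
print(rig(readout.observe()['tool_pos']))"
```

```text
time: 12.78
tool_pos: [0.5747, 0.0725, 0.0451]
tool_rot: [3.141, 0.0, 1.74]
ft_force: [-3.8, -2.8, 4.0]
width: 0.0293
finger_force: 30.0
[ 0.02879774 -0.02663749]
```

```bash
python3 -m crank '[[[2.7,5.3,0],[0,0,0],0],[[2.3,5.5,0],[0,0,0],0],[[2,5.7,0],[0,0,0],0],[[1.6,5.7,0],[0,0,0],0],[[1.2,5.8,0],[0,0,0],0],[[0.8,5.9,0],[0,0,0],0],[[0.4,6,0],[0,0,0],0],[[0,4.5,0],[0,0,0],0],[[0,0,0],[0,0,0],0],[[0,0,0],[0,0,0],0]]'
cat > look2.py <<'E'
from h import *
s=readout.observe();t=rig(s['tool_pos']);P=np.array([.0692,-.1055]);d=t-P;print(t.round(4),"ang tool",.5+np.arctan2(d[0],d[1]),"R",np.hypot(*d))
im=imaging.get_image('wrist');cv2.imwrite('pics/w8.png',im['color'])
for n,col,z in(("mark",GREEN,.02),("red",RED,.03)):
    for b in blobs(im,*col,z):
        d=rig(b[3])-P;print(n,b[:3],rig(b[3]).round(4),"ang",round(.5+np.arctan2(d[0],d[1]),3),"r",np.hypot(*d).round(3))
E
python3 look2.py
```

```text
time: 14.02
tool_pos: [0.616, 0.0906, 0.0447]
tool_rot: [-3.141, 0.001, 1.74]
ft_force: [-7.8, -6.7, 7.9]
width: 0.0296
finger_force: 30.0
[ 0.0727 -0.0159] ang tool 0.5385836133125189 R 0.08963902885114833
mark (1250, [241, 145, 41, 34], [260.2, 160.9]) [0.0729 0.0248] ang 0.528 r 0.13
red (766, [278, 147, 29, 36], [291.4, 164.3]) [0.0918 0.024 ] ang 0.673 r 0.131
red (149, [256, 179, 6, 25], [258.5, 190.9]) [0.0717 0.0075] ang 0.522 r 0.113
```

View pics/w8.png

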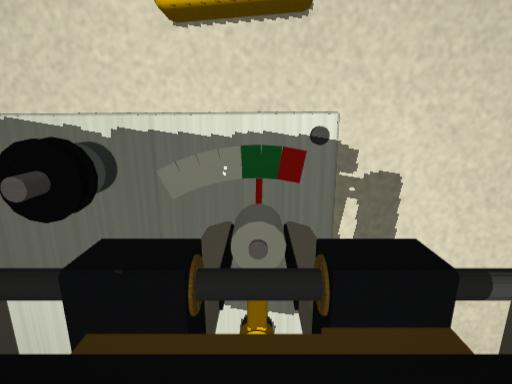

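The arm pointer (258,190) stands at the middle of the green part (241–282), and the arm is held at about 0.53 rad against roughly 10 N.

```bash
python3 -m crank '[[[0,0,0],[0,0,0],0],[[0,0,0],[0,0,0],0]]'; python3 look2.py; python3 -c "
from plant import job
print(job.close_job())"
```

```text
time: 14.32
tool_pos: [0.616, 0.0905, 0.0448]
tool_rot: [-3.141, 0.001, 1.74]
ft_force: [-7.6, -7.1, 9.3]
width: 0.0297
finger_force: 30.0
[ 0.0726 -0.016 ] ang tool 0.5383715962524148 R 0.08961186305142436
mark (1256, [241, 145, 41, 34], [260.3, 160.9]) [0.0729 0.0248] ang 0.528 r 0.13
red (762, [277, 147, 30, 36], [291.5, 164.3]) [0.0918 0.024 ] ang 0.673 r 0.131
red (149, [256, 179, 6, 25], [258.5, 190.9]) [0.0717 0.0075] ang 0.522 r 0.113
the job is handed in; nothing more can be done
None
```

I handed the job in at about 14 s: the carriage is locked with its pointer within about 1 mm of the mark, and the fingers are holding the tensioner at about 0.53 rad, mid-green. That is well past the 0.37 rad click, though I did not look at the pawl itself, and the job returned no verdict.

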